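# Re-set the sprung spacing slide to its middle stop

## Task

The hole-spacing jig stands with its sprung slide latched at the far setting. Press the stop pin's button down and keep it down until the slide has sprung all the way home, let the pin come up again, then push the slide away from its home end with the fingertips, past the middle notch, and let go, so that it springs back and stays latched on the stop pin at the middle setting. Nothing needs gripping, and the tin, the spool and the bottle beside the jig stay standing where they are.

Things in the scene. Friction and masses are not known exactly. Their poses are not given: they have to be found in the camera images.
- jig: Hole-spacing jig fixed to the table. Origin on the table top; x = the slide's push direction, away from home, roughly away from the robot; y left, z up. Dark steel bed 10 mm high from x -115 to 140 mm, y -65 to 65 mm, with 24 mm high side rails (y about +-52) and an end block 44 mm high at x 123 to 139 mm. Three brass marks on the right rail show home, middle, far.
- slide (a joint): Sprung slide, m along the jig's x: 0 home, 0.030 middle, 0.065 far (start), 0.080 end of travel. A spring drives it home (3.3 N at home, 5 N middle, 7 N far; runs home in under 1 s). It can be pushed away from home without the button: its teeth click over the pin. Let go between 0.034 and 0.060 it returns and latches at the middle; past 0.066 it latches at far; under 0.030 it runs home.
- slide_front (a point): Centre of the flat upright push face at the home end of the slide, 32 mm above the table, at jig x = -50 mm + slide value, y = 0; axes as the jig's. The slide is an aluminium block 90 mm long, 92 mm wide (y), from 11 to 50 mm above the table, with five guide bushes in a row on top and a toothed bar on its left flank. Before the face the bed is bare.
- stop_pin (a joint): Sprung stop pin, m: 0 = up, grows downward, 0.009 = fully down. A latched slide is freed at about 0.006 and must be given about 1 s to run home with the pin held down. Spring 3 N when up, 5.3 N fully down, plus up to 2 N of rubbing while it holds the slide; it comes up by itself.
- pin_top (a point): Centre of the top of the stop pin's round steel button, 23 mm in diameter, 52 mm above the table when up, pressed straight down. It stands on a dark block 44 x 40 mm, 38 mm high, to the left of the slide (jig x = 30, y = 93 mm).
- wax_tin: Loose round wax tin, 68 mm in diameter, 34 mm high, a bystander beside the jig. Origin at the centre of its underside.
- spool: Loose upright spool of pale thread, 48 mm in diameter, 90 mm high, a bystander beside the jig. Origin at the centre of its underside.
- bottle: Loose white bottle with a brown band and a black cap, 44 mm in diameter, 95 mm high, a bystander beside the jig. Origin at the centre of its underside.

How it is judged:
By the outcome, as a careful person would: the job done as asked, in the order asked, and still so for the second after the job is handed in, with the robot touching nothing.
It also fails if it takes over 45 s, if anything falls off the work surface, if the arm or the gripper's body presses on something with over 40 N, if the wrist force passes 120 N, or if a joint passes its speed limit or range.

## Robot

A 6-joint arm with a two-finger parallel gripper is mounted at the origin on a cart in front of the work surface, level with it; the furniture and walls round the work are solid. World frame = base frame: x ahead of the robot, y to its left, z up, the work surface at z = 0. Lengths are in m, angles in degrees, forces in N, time in s.
With the tool pointing down it reaches from about 0.325 to 0.9 m from the base axis. Payload 6.1 kg.
Tool frame: the origin (TCP) lies midway between the tips of the shut fingers; the grasp point (between the pads) lies 19 mm behind it (r.hold_point_z is the z of the grasp point in the tool frame, in m); z points along the fingers, y is the line along which they close (so a half turn about z gives the same grasp; the last joint's range is limited). The gripper opens to 85 mm and grips with 20 to 120 N. Pads are 22 mm wide; open, the fingers measure 114 mm over their backs; the gripper's body (76 mm by 85 mm) begins 54 mm behind the grasp point. The pads swing forward as they close: fully open they stand 13 mm farther back than shut.
Start: joints at [-7.225, 12.628, 87.462, -0, 79.91, -7.225], TCP at [0.625, -0, 0.231] pointing down, gripper open.
Joint ranges: [-170.65, 170.65], [-52.31, 119.04], [5.05, 147.46], [-71.25, 251.25], [11.57, 151.72], [-153.62, 153.62]. Speed limits (degrees/s): [147.25, 147.25, 172.46, 180, 180, 180].

## Interface

Orientations are given as [roll, pitch, yaw] about the fixed x, y, z axes, in that order (R = Rz(yaw) Ry(pitch) Rx(roll)).
In Python, from workcell import status, cams, r gives the robot as it stands.
- The arm moves only by the shell command python3 -m crank 'ROWS'. ROWS is JSON, a list of rows, each a list of 3 entries, a list of its own where there are three numbers: the shift along the tool's x, y, z scaled (see below), then the turn, a rotation vector about the tool's x, y, z scaled (see below), then the opening, from 0 (shut) to 1 (fully open). In form: [[[tx, ty, tz], [rx, ry, rz], gripper], ...]. A call has 1 to 10 rows; each row is the pose to reach, as a shift and turn from the pose commanded when the call began, along the tool's axes at that moment; what a row does not reach only later rows make up. The controller multiplies each number of a shift by 100 mm and each number of a turn by 90 degrees. A row lasts 1/8 s, in which the tool goes at most 62.5 mm and 10.7 degrees, less where a joint would pass 70% of its speed; a pose out of reach is approached as far as the arm can. A call with a number of a shift or a turn outside -1 to 1 is refused whole. A call with a gripper value outside its range is refused whole. The fingers move at their own pace and stop on an object; the grip force is fixed at half the most. Time passes only in rows, so rows that repeat a pose let the fingers close. It gives the time, the measured TCP pose, the force, the opening and the grip force at its end, in the units of the state.
- status.get_obs(): the state, without advancing time (a new reading comes with each control period).
- cams.read_camera(name): name is "scene" or "side" or "wrist"; returns (picture, depth): 384x512x3 uint8, blue, green, red; 384x512 float32, m along the optical axis (not along the pixel's ray), 0 where there is no reading.
- cams.camera_info(name): a dict with "vertical_fov" (degrees; the focal length in pixels is half the picture's height over the tangent of half this angle, whatever the lens; pixels are square), "cx", "cy" (the principal point, pixels), "camera_from_world" (4x4, takes a point from world to camera coordinates); the wrist camera has in their place "mount" (4x4, takes a point from camera to tool coordinates, whose origin is the TCP and whose axes are the flange's). Camera axes: x right, y down, z forward; pixel columns grow to the right and rows downward; lengths in m; the calibration is good to about 2 mm. The wrist camera is an equidistant fisheye: a pixel r from the principal point sees the ray r / f radians off the axis. A picture is of the moment at which its call begins: read the wrist's pose just before it. camera_info takes no time and is no camera call.
- r.hand_in(): hands the job in; it is judged then, once.
The state is a dict: "clock": time; "qpos": joint angles; "qd": joint speeds; "tau": joint torques, N m; "eef_pos": TCP position; "orientation": TCP orientation; "wrist_force": force on the tool from outside, world axes, zero at the start; "torque": the same for the moment, N m; "width": finger opening in m; "grasp_force": force on a finger pad.
Only numpy, scipy, OpenCV 4.12 (cv2) and the standard library are available. Lean on these libraries where they do the work, as an engineer would, in place of code of your own. Each camera call takes 0.05 s, during which the arm holds its last target. There are 200 camera calls.

## Working session

There is one attempt and no reset: what is moved stays moved. The work goes in short steps, Python scripts to look and compute and a shell command to move; the robot and the scene stay as the last step left them, time stands still between calls to the robot, and variables do not carry over. Pictures are saved under pics/ and viewed, at most 10 in all, crops included, and the job is handed in when it is done.

```bash
mkdir -p pics
python3 - <<'E'
from workcell import status,cams,r
import cv2,numpy as np
o=status.get_obs();print(o['clock'],o['eef_pos'],o['orientation'],o['width'])
for n in("scene","side"):
    p,d=cams.read_camera(n);cv2.imwrite(f"pics/{n}0.png",p);np.save(f"pics/{n}0.npy",d)
    print(n,cams.camera_info(n))
E
```

```text
0.0 [6.24395441e-01 7.12073835e-05 2.30191081e-01] [-1.79888480e+02 -1.52242062e-02  8.99984100e+01] 0.08544020138235531
scene {'vertical_fov': 51.813404616795395, 'cx': 256.5797561599727, 'cy': 189.75227174009282, 'camera_from_world': array([[ 0.71499109, -0.69865315,  0.02591346, -0.2445491 ],
       [-0.30956379, -0.34960134, -0.8842789 ,  0.28999423],
       [ 0.62686362,  0.62422967, -0.46623956,  0.39438062],
       [ 0.        ,  0.        ,  0.        ,  1.        ]])}
side {'vertical_fov': 55.3546561867846, 'cx': 255.57979382551443, 'cy': 192.10535426583712, 'camera_from_world': array([[-0.9669338 , -0.25389371,  0.02402089,  0.59210747],
       [-0.14177369,  0.45684971, -0.87817343,  0.02406021],
       [ 0.21198878, -0.8525411 , -0.47773887,  0.94240235],
       [ 0.        ,  0.        ,  0.        ,  1.        ]])}
```

View pics/scene0.png

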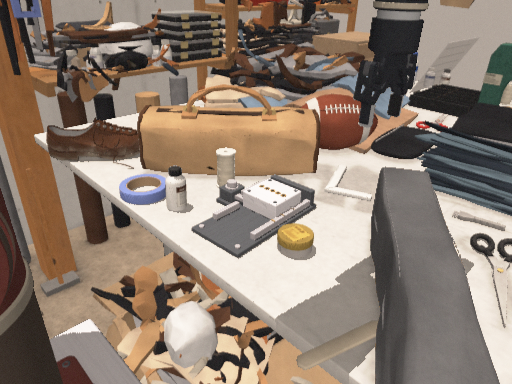

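View pics/side0.png

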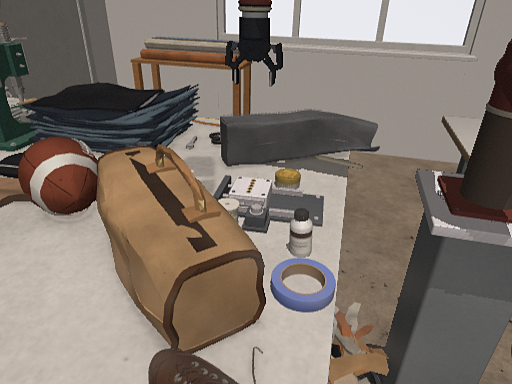

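```bash
cat > h.py <<'E'
import numpy as np
from workcell import cams
def world(n,d,pts):
    i=cams.camera_info(n);f=192/np.tan(np.radians(i['vertical_fov']/2));T=np.linalg.inv(i['camera_from_world'])
    p=np.array(pts,float);z=d[np.round(p[:,1]).astype(int),np.round(p[:,0]).astype(int)]
    c=np.c_[(p[:,0]-i['cx'])/f*z,(p[:,1]-i['cy'])/f*z,z,np.ones(len(z))]
    return (c@T.T)[:,:3]
E
python3 - <<'E'
import cv2,numpy as np
from h import *
a=cv2.imread('pics/scene0.png')[140:260,160:320];b=cv2.imread('pics/side0.png')[160:260,200:340]
cv2.imwrite('pics/ca.png',cv2.resize(a,None,fx=5,fy=5,interpolation=2));cv2.imwrite('pics/cb.png',cv2.resize(b,None,fx=5.7,fy=5.7,interpolation=2))
# top-down map, 1 px = 1 mm; x 0.25..0.75 up, y .35..-.25
M=np.zeros((500,600,3),np.uint8);H=np.full((500,600),-1.)
for n in('scene','side'):
    im=cv2.imread(f'pics/{n}0.png');d=np.load(f'pics/{n}0.npy')
    S=3;im=cv2.resize(im,None,fx=S,fy=S,interpolation=0)
    g=np.array([(u/S-1/3,v/S-1/3) for v in range(384*S) for u in range(512*S)]).clip(0)
    w=world(n,d,g);c=im.reshape(-1,3)
    for p,q in zip(w,c):
        r=int((.75-p[0])*1000);k=int((.35-p[1])*1000)
        if 0<=r<500 and 0<=k<600 and p[2]<.2 and p[2]>H[r,k]: H[r,k]=p[2];M[r,k]=q
cv2.imwrite('pics/top.png',M);np.save('pics/H.npy',H)
E
```

```text
(no output)
```

View pics/ca.png

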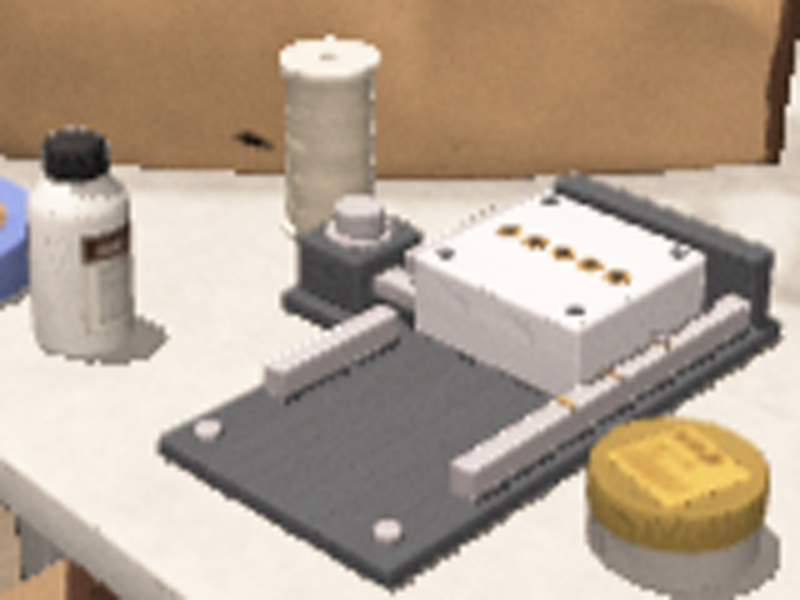

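View pics/top.png

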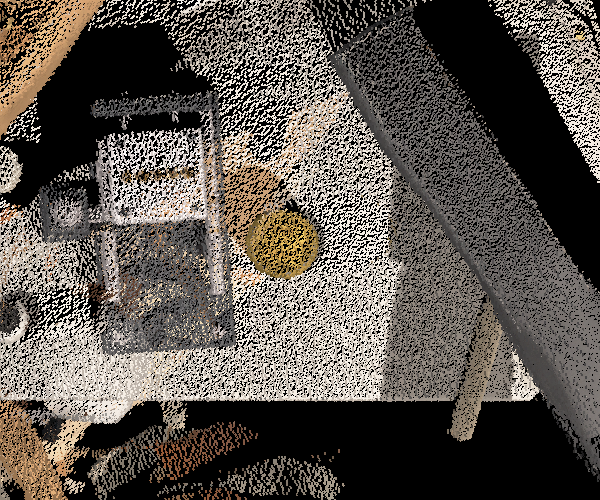

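View pics/cb.png

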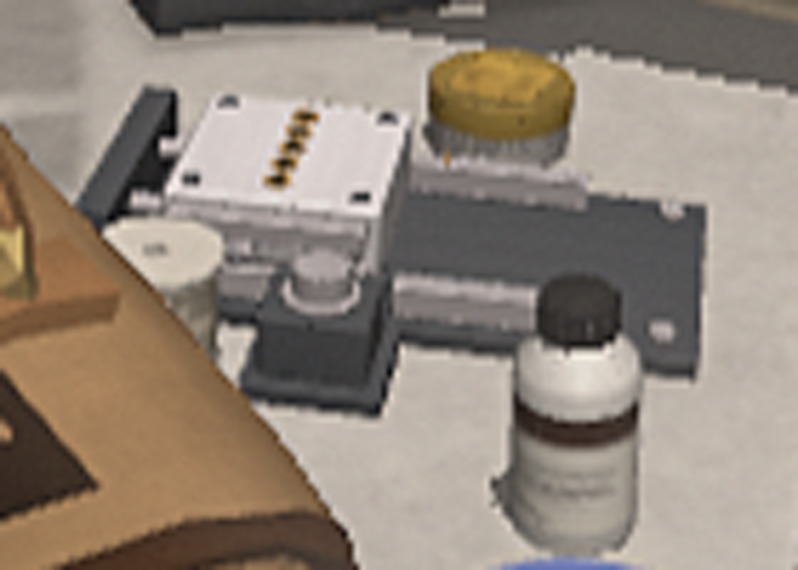

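The scene crop shows the slide at far. The button top is at about (360,207) in the scene crop and (324,266) in the side crop. The spool stands just beyond the pin, with the bag behind it; the bottle is near left and the tin is on the right. I'll fit the jig pose next.

Run:
```python
import numpy as np
from h import *
from scipy.optimize import least_squares
def ray(n,u,v,z):
    s,x0,y0=(5,160,140) if n=='scene' else (5.7,200,160)
    u=x0+(u+.5)/s-.5;v=y0+(v+.5)/s-.5
    i=cams.camera_info(n);f=192/np.tan(np.radians(i['vertical_fov']/2));T=np.linalg.inv(i['camera_from_world'])
    d=T[:3,:3]@[(u-i['cx'])/f,(v-i['cy'])/f,1];o=T[:3,3];return (o+d*(z-o[2])/d[2])[:2]
# jig xy, camera, px, z
L=[(-.115,.065,'scene',160,441,.01),(-.115,-.065,'scene',393,577,.01),(.015,.046,'scene',413,258,.05),(.015,-.046,'scene',582,333,.05),(.105,-.046,'scene',704,260,.05),(.105,.046,'scene',560,190,.05),(.03,.093,'scene',360,206,.052),
(-.115,-.065,'side',706,205,.01),(-.115,.065,'side',698,368,.01),(.015,-.046,'side',411,115,.05),(.015,.046,'side',378,215,.05),(.105,.046,'side',168,194,.05),(.105,-.046,'side',218,97,.05),(.03,.093,'side',324,266,.052)]
J=np.array([l[:2] for l in L]);W=np.array([ray(*l[2:]) for l in L])
def tf(p,J=J):
    c,s=np.cos(p[2]),np.sin(p[2]);return p[:2]+J@np.array([[c,s],[-s,c]])
q=least_squares(lambda p:(tf(p)-W).ravel(),[.52,.18,.05],loss='soft_l1',f_scale=.002)
p=q.x;print(p[:2],np.degrees(p[2]));print(np.round((W-tf(p))*1e3,1).tolist())
t=lambda *a:np.round(tf(p,np.array([a])),4)
print('pin',t(.03,.093),'front home',t(-.05,0),'far',t(.015,0),'yaw',np.degrees(p[2]))
for nm,a in dict(spool=('scene',330,58,.09),spool2=('side',165,245,.09),bottle=('scene',77,142,.095),bottle2=('side',582,290,.095),tin=('scene',677,470,.034)).items():
    print(nm,ray(*a))
H=np.load('pics/H.npy')
# bag height near pin region: highest cells
for r in range(0,200,20): print(r,[int(H[r:r+20,k:k+20].max()*1000) for k in range(0,200,20)])
```

```text
[0.51380896 0.18537163] 4.35900877505322
[[0.1, -2.7], [-0.5, -1.1], [-2.2, -1.3], [-1.7, -1.5], [-6.7, -0.6], [3.2, -4.0], [-0.5, -0.1], [1.2, -0.3], [1.5, 3.6], [2.5, 1.6], [2.8, 0.8], [-1.7, 2.2], [-1.7, 3.0], [1.3, 0.8]]
pin [[0.5367 0.2804]] front home [[0.464  0.1816]] far [[0.5288 0.1865]] yaw 4.35900877505322
spool [0.57849188 0.35005253]
spool2 [0.57941561 0.34567167]
bottle [0.43008768 0.33925053]
bottle2 [0.43415052 0.34131326]
tin [0.50365134 0.06447923]
0 [168, 156, 153, 149, 136, 111, 1, 1, 9, 10]
20 [182, 154, 151, 138, 120, 1, 1, 1, 1, 2]
40 [180, 153, 142, 126, -1000, -1000, -1000, -1000, 1, 4]
60 [150, 144, 130, 52, -1000, -1000, -1000, -1000, 3, 3]
80 [141, 135, 81, -1000, -1000, 46, 46, 47, 47, 47]
100 [137, 113, -1000, -1000, 48, 47, 48, 47, 48, 48]
120 [121, 1, 0, -1000, 48, 52, 54, 53, 53, 53]
140 [93, 1, -1000, -1000, 48, 54, 54, 54, 55, 55]
160 [94, 91, 3, 3, 49, 54, 54, 54, 55, 54]
180 [93, 88, 43, 51, 50, 53, 54, 53, 54, 54]
```

```bash
python3 -m crank '[[[0.5,-0.44,0],[0,0,0],0],[[1,-0.88,0],[0,0,0],0],[[1,-0.88,0],[0,0,0],0]]'; python3 -m crank '[[[0.5,0,0],[0,0,0],0],[[1,0,0],[0,0,0],0],[[1,0,0],[0,0,0],0]]'; python3 -m crank '[[[0.4,0,0],[0,0,0],0],[[0.8,0,0.2],[0,0,0],0],[[0.8,0,0.7],[0,0,0],0],[[0.8,0,1],[0,0,0],0],[[0.8,0,1],[0,0,0],0],[[0.8,0,1],[0,0,0],0]]'
python3 - <<'E'
from workcell import status,cams
import cv2,numpy as np
o=status.get_obs();print(o['clock'],o['eef_pos'],o['orientation'],o['width'],o['wrist_force'])
p,d=cams.read_camera('wrist');i=cams.camera_info('wrist');f=192/np.tan(np.radians(i['vertical_fov']/2))
from scipy.spatial.transform import Rotation as R
Rt=R.from_euler('xyz',o['orientation'],degrees=True).as_matrix();M=i['mount']
for q in [(.5367,.2804,.052)]:
    t=Rt.T@(np.array(q)-o['eef_pos']);c=M[:3,:3].T@(t-M[:3,3])
    th=np.arctan2(np.hypot(c[0],c[1]),c[2]);ph=np.arctan2(c[1],c[0]);u,v=i['cx']+f*th*np.cos(ph),i['cy']+f*th*np.sin(ph);print(u,v)
    cv2.drawMarker(p,(round(u),round(v)),(0,0,255),0,8,1)
s,_=cams.read_camera('side');s=s[100:260,200:360]
cv2.imwrite('pics/w1.png',np.hstack([p,cv2.resize(s,(288,288))[:,:]]) if 0 else np.hstack([cv2.resize(p,(480,360)),cv2.resize(s,(320,360))[:,:]]))
E
```

```text
clock: 0.48
eef_pos: [0.5344, 0.1025, 0.2307]
orientation: [-179.9, -0.0, 90.2]
wrist_force: [0.7, -1.4, 0.0]
width: 0.0321
grasp_force: 0.0
clock: 0.85
eef_pos: [0.537, 0.2024, 0.231]
orientation: [-180.0, -0.0, 90.2]
wrist_force: [-0.5, -1.0, -1.0]
width: 0.0003
grasp_force: 0.0
clock: 1.6
eef_pos: [0.5383, 0.2795, 0.1327]
orientation: [179.9, -0.0, 89.9]
wrist_force: [0.2, 0.1, 1.2]
width: -0.0001
grasp_force: 0.0
1.6 [0.53829946 0.27950949 0.13269995] [ 1.79899000e+02 -2.19241467e-02  8.99499996e+01] -0.00012693808698504018 [0.22306439 0.12161148 1.22384123]
254.06603696523138 196.82214220476948
```

View pics/w1.png

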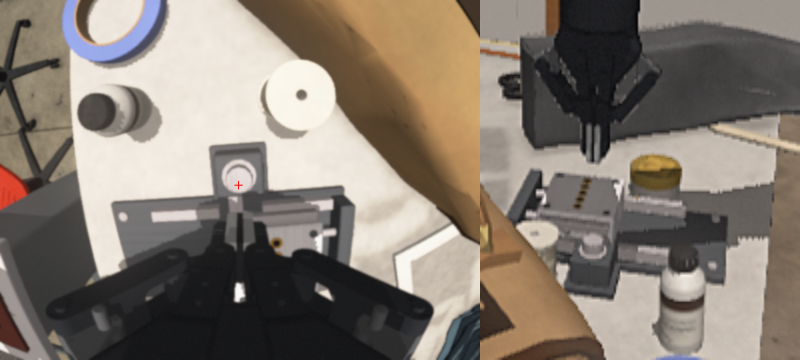

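Run:
```python
from workcell import status,cams
import cv2,numpy as np
from scipy.spatial.transform import Rotation as R
o=status.get_obs();p,d=cams.read_camera('wrist');i=cams.camera_info('wrist');f=192/np.tan(np.radians(i['vertical_fov']/2))
Rt=R.from_euler('xyz',o['orientation'],degrees=True).as_matrix();M=i['mount'];print(f,M,o['eef_pos'])
p=cv2.resize(p[140:220,200:310],None,fx=6,fy=6,interpolation=2)
for a in np.r_[np.arange(0,6.28,.26),9]:
    rr=.0115 if a<7 else 0
    t=Rt.T@(np.array([.5367+rr*np.cos(a),.2804+rr*np.sin(a),.052])-o['eef_pos']);c=M[:3,:3].T@(t-M[:3,3])
    th=np.arctan2(np.hypot(c[0],c[1]),c[2]);ph=np.arctan2(c[1],c[0]);u,v=i['cx']+f*th*np.cos(ph),i['cy']+f*th*np.sin(ph)
    cv2.circle(p,(round((u-199.5)*6),round((v-139.5)*6)),2,(0,0,255),-1)
cv2.imwrite('pics/w2.png',p)
```

```text
297.3186396354542 [[ 1.02902531e-03 -9.61712414e-01 -2.74058704e-01  7.00413480e-02]
 [ 9.99999445e-01  9.27373839e-04  5.00468704e-04 -7.58813366e-04]
 [-2.27152094e-04 -2.74059066e-01  9.61712835e-01 -1.42885861e-01]
 [ 0.00000000e+00  0.00000000e+00  0.00000000e+00  1.00000000e+00]] [0.53871791 0.27997401 0.13363899]
```

View pics/w2.png

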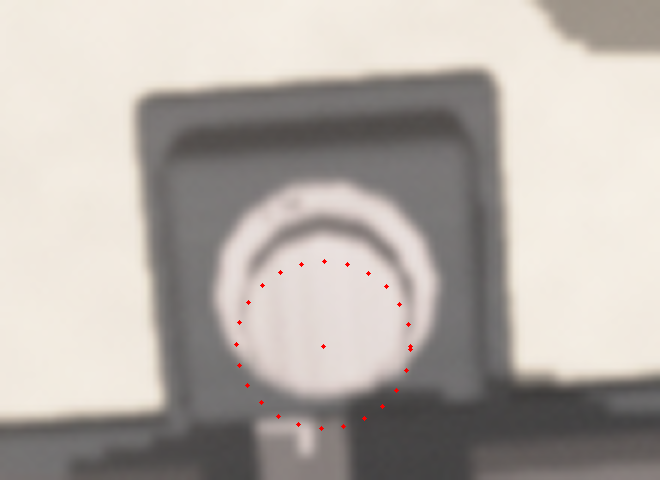

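The button sits about 4 mm further in +y than I predicted from the fixed cameras, so I'll aim halfway and descend to contact.

```bash
python3 -m crank '[[[0.02,0,0.4],[0,0,0],0],[[0.025,0,0.7],[0,0,0],0],[[0.025,0,0.78],[0,0,0],0],[[0.025,0,0.8],[0,0,0],0],[[0.025,0,0.8],[0,0,0],0],[[0.025,0,0.8],[0,0,0],0]]'
```

```text
clock: 2.5
eef_pos: [0.538, 0.2828, 0.0528]
orientation: [179.9, -0.0, 90.0]
wrist_force: [-0.6, 1.0, -0.2]
width: -0.0001
grasp_force: 0.0
```

```bash
python3 -m crank '[[[0,0,0.04],[0,0,0],0],[[0,0,0.07],[0,0,0],0],[[0,0,0.09],[0,0,0],0],[[0,0,0.09],[0,0,0],0],[[0,0,0.09],[0,0,0],0]]'
```

```text
clock: 3.12
eef_pos: [0.5381, 0.2829, 0.0431]
orientation: [179.9, -0.1, 90.0]
wrist_force: [2.8, 1.9, 4.5]
width: -0.0002
grasp_force: 2.4
```

```bash
python3 -m crank '[[[0,0,0.02],[0,0,0],0],[[0,0,0.02],[0,0,0],0],[[0,0,0.02],[0,0,0],0],[[0,0,0.02],[0,0,0],0],[[0,0,0.02],[0,0,0],0],[[0,0,0.02],[0,0,0],0],[[0,0,0.02],[0,0,0],0],[[0,0,0.02],[0,0,0],0],[[0,0,0.02],[0,0,0],0],[[0,0,0.02],[0,0,0],0]]'
python3 - <<'E'
from workcell import cams
import cv2,numpy as np
a,_=cams.read_camera('scene');b,_=cams.read_camera('side')
cv2.imwrite('pics/s3.png',np.hstack([cv2.resize(a[140:260,160:320],(400,300)),cv2.resize(b[140:260,190:350],(400,300))]))
E
```

```text
clock: 4.38
eef_pos: [0.5383, 0.283, 0.0426]
orientation: [179.8, -0.1, 90.0]
wrist_force: [-0.8, 0.1, 14.8]
width: -0.0001
grasp_force: 7.5
```

View pics/s3.png

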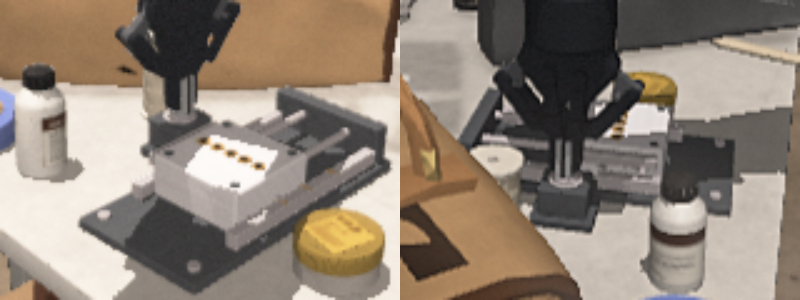

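The slide is fully home and the button is bottomed. Next I lift, move in front of the face and turn the tool so its pad edges face the slide.

```bash
python3 -m crank '[[[0,0,-0.3],[0,0,0],0],[[0,0,-0.7],[0,0,0],0],[[0,0,-1],[0,0,0],0],[[-0.5,-0.5,-1],[0,0,0],0],[[-1,-1,-1],[0,0,0],0],[[-1,-1,-1],[0,0,0],0],[[-1,-1,-1],[0,0,0],0]]'
python3 -m crank '[[[-0.035,-0.08,0],[0,0,0.11],0],[[-0.035,-0.08,0],[0,0,0.22],0],[[-0.035,-0.08,0],[0,0,0.33],0],[[-0.035,-0.08,0],[0,0,0.44],0],[[-0.035,-0.08,0],[0,0,0.55],0],[[-0.035,-0.08,0],[0,0,0.66],0],[[-0.035,-0.08,0],[0,0,0.77],0],[[-0.035,-0.08,0],[0,0,0.88],0],[[-0.035,-0.08,0],[0,0,0.95],0],[[-0.035,-0.08,0],[0,0,0.95],0]]'
```

```text
clock: 5.35
eef_pos: [0.4351, 0.1816, 0.1392]
orientation: [-179.8, 0.0, 89.9]
wrist_force: [0.6, 0.2, -0.4]
width: 0.0002
grasp_force: 0.0
clock: 6.6
eef_pos: [0.4292, 0.1795, 0.1399]
orientation: [180.0, 0.1, 4.6]
wrist_force: [0.2, -0.1, 0.5]
width: -0.0001
grasp_force: 0.0
```

```bash
python3 -m crank '[[[0,0,0.4],[0,0,0],0],[[0,0,0.8],[0,0,0],0],[[0,0,1],[0,0,0],0],[[0,0,1],[0,0,0],0]]'
python3 -m crank '[[[0,0,0.15],[0,0,0],0],[[0,0,0.15],[0,0,0],0],[[0.1,0,0.15],[0,0,0],0],[[0.2,0,0.15],[0,0,0],0],[[0.25,0,0.15],[0,0,0],0],[[0.3,0,0.15],[0,0,0],0],[[0.35,0,0.15],[0,0,0],0],[[0.4,0,0.15],[0,0,0],0],[[0.4,0,0.15],[0,0,0],0]]'
```

```text
clock: 7.1
eef_pos: [0.4274, 0.1789, 0.0384]
orientation: [180.0, 0.3, 4.6]
wrist_force: [-0.6, 0.0, -0.6]
width: -0.0
grasp_force: 0.0
clock: 8.22
eef_pos: [0.4689, 0.182, 0.0251]
orientation: [180.0, 0.0, 4.5]
wrist_force: [-3.9, -1.1, 3.2]
width: -0.0004
grasp_force: 2.1
```

```bash
python3 -m crank '[[[0.05,0,0],[0,0,0],0],[[0.1,0,0],[0,0,0],0],[[0.15,0,0],[0,0,0],0],[[0.2,0,0],[0,0,0],0],[[0.25,0,0],[0,0,0],0],[[0.3,0,0],[0,0,0],0],[[0.3,0,0],[0,0,0],0]]'
cat > look.py <<'E'
from workcell import cams
import cv2,numpy as np,sys
a,_=cams.read_camera('scene');b,_=cams.read_camera('side')
c=lambda p,x,y:cv2.resize(p[y:y+100,x:x+100],(400,400),interpolation=2)
cv2.imwrite(sys.argv[1],np.hstack([c(a,225,150),c(b,210,155)]))
E
python3 look.py pics/s4.png
```

```text
clock: 9.1
eef_pos: [0.498, 0.1842, 0.0249]
orientation: [180.0, 0.1, 4.5]
wrist_force: [-5.1, -1.9, 4.4]
width: 0.0
grasp_force: 3.0
```

View pics/s4.png

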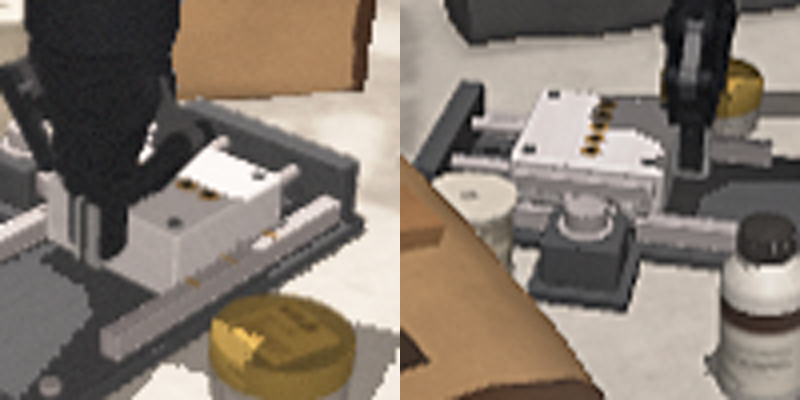

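Two estimates (image about 43 mm, kinematics about 45 mm) put the slide inside the 34–60 mm window. I'll release it now by retracting and lifting.

```bash
python3 -m crank '[[[-0.4,0,0],[0,0,0],0],[[-0.6,0,0],[0,0,0],0],[[-0.6,0,0],[0,0,0],0],[[-0.6,0,-0.4],[0,0,0],0],[[-0.6,0,-0.8],[0,0,0],0],[[-0.6,0,-1],[0,0,0],0],[[-0.6,0,-1],[0,0,0],0],[[-0.6,0,-1],[0,0,0],0]]'
python3 look.py pics/s5.png
```

```text
clock: 10.2
eef_pos: [0.4391, 0.1797, 0.1245]
orientation: [180.0, 0.0, 4.5]
wrist_force: [-0.6, 0.3, -0.7]
width: -0.0002
grasp_force: 0.0
```

View pics/s5.png

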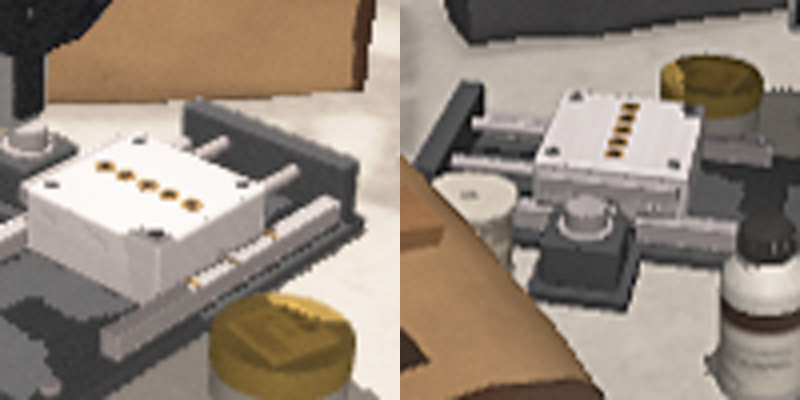

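```bash
python3 - <<'E'
from workcell import cams,status
import numpy as np
print(status.get_obs()['clock'])
y=np.radians(4.36);c,s=np.cos(y),np.sin(y)
for n,x0,y0,o in(('scene',225,150,0),('side',210,155,400)):
    i=cams.camera_info(n);f=192/np.tan(np.radians(i['vertical_fov']/2))
    for v in(0,.02,.03,.065):
        L=[]
        for jx,jy in((-.05,-.046),(-.05,.046),(.04,-.046)):
            jx+=v;w=[.5138+c*jx-s*jy,.1854+s*jx+c*jy,.05,1];k=i['camera_from_world']@w
            L.append((round((i['cx']+f*k[0]/k[2]-x0)*4)+o,round((i['cy']+f*k[1]/k[2]-y0)*4)))
        print(n,v,L)
E
python3 -m crank '[[[0,0,0],[0,0,0],0],[[0,0,0],[0,0,0],0],[[0,0,0],[0,0,0],0],[[0,0,0],[0,0,0],0]]'
python3 look.py pics/s6.png; python3 -c "
import cv2;a=cv2.imread('pics/s5.png').astype(int);b=cv2.imread('pics/s6.png').astype(int);print((abs(a-b).max(2)>40).sum())"
```

```text
10.3
scene 0 [(118, 272), (-18, 206), (235, 205)]
scene 0.02 [(146, 256), (10, 192), (258, 191)]
scene 0.03 [(159, 249), (24, 185), (270, 185)]
scene 0.065 [(204, 223), (70, 163), (309, 162)]
side 0 [(756, 109), (743, 182), (612, 94)]
side 0.02 [(723, 106), (708, 178), (580, 91)]
side 0.03 [(707, 104), (690, 176), (565, 90)]
side 0.065 [(651, 99), (629, 169), (510, 84)]
clock: 10.8
eef_pos: [0.439, 0.1798, 0.1253]
orientation: [180.0, -0.0, 4.5]
wrist_force: [-0.5, -0.1, -0.6]
width: -0.0001
grasp_force: 0.0
314
```

The observed corners, at (28,188) in scene and (703,107) in side, match the 0.030 middle setting, and the slide isn't moving. The tin, bottle and spool are still standing.

```bash
python3 -c "
from workcell import r;print(r.hand_in())"
```

```text
the job is handed in; nothing more can be done
None
```

The slide ran fully home with the pin held down, was then pushed past the middle notch and released, and now sits latched at the middle setting; the tin, spool and bottle were not touched, and the job was handed in at about 11 s.

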